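Find the stamped parts tray and push it into the dispatch bay

ROBOT

A 6-joint arm with a two-finger parallel gripper is mounted at the origin on a cart in front of the work surface, level with it; the furniture and walls round the work are solid. World frame = base frame: x ahead of the robot, y to its left, z up, the work surface at z = 0. Lengths are in m, angles in rad, forces in N, time in s.
With the tool pointing down it reaches from about 0.325 to 0.75 m from the base axis. Payload 7.6 kg.
Tool frame: the origin (TCP) lies midway between the tips of the shut fingers; the grasp point (between the pads) lies 19 mm behind it; z points along the fingers, y is the line along which they close (so a half turn about z gives the same grasp; the last joint's range is limited). The gripper opens to 85 mm and grips with 20 to 120 N. Pads are 22 mm wide; open, the fingers measure 114 mm over their backs; the gripper's body (76 mm by 85 mm) begins 54 mm behind the grasp point. The pads swing forward as they close: fully open they stand 13 mm farther back than shut.
Start: joints at [-1.335, 0.052, 1.401, -0, 1.689, -0.07], TCP at [0.158, -0.501, 0.231] pointing down, gripper open.
Joint ranges: [-2.9, 2.9], [-0.91, 2.17], [0.12, 2.37], [-1.06, 4.2], [0.26, 2.73], [-2.93, 2.93]. Speed limits (rad/s): [2.57, 2.57, 3.01, 3.14, 3.14, 3.14].

INTERFACE

Orientations are given as a unit quaternion [x, y, z, w].
In Python, from station import robot gives the robot as it stands.
- The arm moves only by the shell command python3 -m inch 'ROWS' [FORCE]. ROWS is JSON, one flat list of numbers, 5 for each row, row after row: the shift along the tool's x, y, z normalised to -1 to 1, where 1 is 0.4 m, then the turn about the tool's z normalised to -1 to 1, where 1 is 1.5 rad, then the closure, from -1 (fully open) to 1 (shut). In form: [dx, dy, dz, turn, grip, dx, dy, dz, turn, grip, ...]. A call has 1 to 12 rows; each row is the pose to reach, as a shift and turn from the pose commanded when the call began, along the tool's axes at that moment; what a row does not reach only later rows make up. A row lasts 1/8 s, in which the tool goes at most 62.5 mm and 10.7 degrees, less where a joint would pass 70% of its speed; a pose out of reach is approached as far as the arm can. A call with a number of a shift or a turn outside -1 to 1 is refused whole. A call with a gripper value outside its range is refused whole. The fingers move at their own pace and stop on an object; FORCE is the grip in N (left out, the last holds). Time passes only in rows, so rows that repeat a pose let the fingers close. It gives the time, the measured TCP pose, the force, the opening and the grip force at its end, in the units of the state.
- robot.sense(): the state, without advancing time (a new reading comes with each control period).
- robot.camera(name): name is "scene" or "side" or "wrist"; returns a dict with "frame" (480x640x3 uint8, red, green, blue), "fx", "fy", "cx", "cy" (pixels), "xyz" and "attitude" of the camera in the world. Camera axes: x right, y up, looking along -z (the intrinsics and any distortion apply to the point x, -y, -z); pixel columns grow to the right and rows downward; lengths in m; the calibration is good to about 2 mm. A picture is of the moment at which its call begins. There is no depth.
- robot.sign_off(): hands the job in; it is judged then, once.
Trained networks look in the newest picture that a camera, given by its name, has taken for a name from the list of things; names that differ only in an ending like _2 or _b are one class to them, and where a whole thing is asked for, a point or a joint stands for the part that bears it (a point fixed in the world has none). Each returns a list of dicts, best first, with "confidence" (0 to 1); they miss things now and then, are a little off and sometimes report something else, mostly with a low value. They report only what shows in the picture. A call takes as long as a camera call. They do not tell look-alikes from the thing itself.
- robot.search_frame(thing, camera): "point" ([x, y, z] in m, in world coordinates, good to about 4 mm: the middle of the surface that is visible of it).
The state is a dict: "t": time; "joints": joint angles; "qvel": joint speeds; "joint_torque": joint torques, N m; "tool_pos": TCP position; "tool_rot": TCP orientation; "wrist_force": force on the tool from outside, world axes, zero at the start; "torque": the same for the moment, N m; "grip_width": opening from 0.0 (shut) to 1.0 (fully open); "grasp_force": force on a finger pad.
Only numpy, scipy, OpenCV 4.12 (cv2) and the standard library are available. Lean on these libraries where they do the work, as an engineer would, in place of code of your own. Each camera call takes 0.05 s, during which the arm holds its last target. There are 200 camera calls.

TASK

Two look-alike white parts trays stand against the low rail of the sorting board; one of them is stamped with a red ring underneath. With the fingertips only, push each tray's near side up and over toward the rail until it leans back about 65 degrees and its underside can be seen, keep it there for a second, and let it down flat again: first the tray on the left, then the one on the right. Then push the stamped tray along the rail into the dispatch bay, wholly between the two yellow lines and flat and square at the rail; leave the other tray where it stood, never lift or topple a tray, and leave the other things alone.

Things in the scene. Friction and masses are not known exactly. Their poses are not given: they have to be found in the camera images.
- board: Grey sorting board, fixed, 250 mm deep (its x from -100 to +150 mm), 520 mm wide (y), 18 mm thick. Origin on the worktop, z up, +x away from the robot, somewhat to the right, +y left. Aluminium rail along y: 8 mm high above the board, 12 mm thick, front face at x = 75 mm. Dispatch bay: between two 10 mm yellow lines along x, at y = -85 and +85 mm; a third at x = -92 mm.
- bay (a point): Point on the board's top (18 mm above the worktop) in the middle of the dispatch bay: a tray is right when its origin is here.
- tray_stamped: Empty white parts tray, blue pocket liners, about 0.25 kg: 130 mm deep (x), 100 mm wide (y), 60 mm high. Near and far walls: outer faces at x = -55 and +55 mm; a 5 mm high skirt runs from their feet to x = -65 and +65. End walls at y = -50 and +50. Origin: centre of underside, z up, +x to the rail. Red stamp underneath (84 mm ring round a dot); may be left or right.
- tray_plain: Empty white parts tray, blue pocket liners, about 0.25 kg: 130 mm deep (x), 100 mm wide (y), 60 mm high. Near and far walls: outer faces at x = -55 and +55 mm; a 5 mm high skirt runs from their feet to x = -65 and +65. End walls at y = -50 and +50. Origin: centre of underside, z up, +x to the rail. Underside plain white; may be left or right.
- tray_stamped_near (a point): Stamped tray: top outer edge of its near wall, mid-width: (-55, 0, 60) mm in the tray's frame. Fingertips pushing this wall just under its top (6 N at first, then less) and following the arc tip the tray; it follows the fingers back down when they retreat along the arc.
- tray_plain_near (a point): Plain tray: top outer edge of its near wall, mid-width: (-55, 0, 60) mm in the tray's frame. Fingertips pushing this wall just under its top (6 N at first, then less) and following the arc tip the tray; it follows the fingers back down when they retreat along the arc.
- tray_stamped_far (a point): Stamped tray: its far lower edge, (65, 0, 0) mm in the tray's frame, 1 to 4 mm in front of the rail at the start; the tray tips about it while the rail keeps it from sliding. Past about 80 degrees the tray would fall over. From about 60 degrees the over-the-shoulder camera sees the underside.
- tray_plain_far (a point): Plain tray: its far lower edge, (65, 0, 0) mm in the tray's frame, 1 to 4 mm in front of the rail at the start; the tray tips about it while the rail keeps it from sliding. Past about 80 degrees the tray would fall over. From about 60 degrees the over-the-shoulder camera sees the underside.
- flux_tin: Blue round tin, 52 mm across, 25 mm high, behind the rail; a bystander. Origin: centre of its underside.
- loupe: Black eyepiece loupe, 37 mm across, 36 mm high, behind the rail; a bystander. Origin: centre of its underside.
- usb_meter: Pink pocket meter, 70 x 24 x 13 mm, lying in front of the board; a bystander. Origin: centre of its underside.
- marker_1: Blue marker pen, 118 mm long, 12 mm thick, lying in front of the board; a bystander. Origin: centre of its underside.
- cell_1: Purple round battery cell, 18 mm across, 66 mm high, standing behind the board; a bystander. Origin: centre of its underside.
- cell_2: Green round battery cell, 18 mm across, 66 mm high, standing behind the board; a bystander. Origin: centre of its underside.
Mind the look-alikes: they are no part of the job. What is shaped like the tray_stamped but pink is not meant.

How it is judged:
By the outcome, as a careful person would: the job done as asked, in the order asked, and still so for the second after the job is handed in, with the robot touching nothing.
It also fails if it takes over 67 s, if anything falls off the work surface, if the arm or the gripper's body presses on something with over 40 N, if the wrist force passes 120 N, or if a joint passes its speed limit or range.

## Working session

There is one attempt and no reset: what is moved stays moved. The work goes in short steps, Python scripts to look and compute and a shell command to move; the robot and the scene stay as the last step left them, time stands still between calls to the robot, and variables do not carry over. Pictures are saved under pics/ and viewed, at most 13 in all, crops included, and the job is handed in when it is done.

```bash
ls; mkdir -p pics
python3 - <<'E'
from station import robot
import cv2,numpy as np
print(robot.sense())
fs=[]
for c in ["scene","side"]:
    r=robot.camera(c); cv2.imwrite(f"pics/{c}0.png",r["frame"][:,:,::-1])
    print(c,r["fx"],r["fy"],r["cx"],r["cy"],r["xyz"],r["attitude"],[k for k in r])
    for n in ["tray_stamped","tray_plain","tray_stamped_near","tray_stamped_far","bay","board","usb_meter","marker_1"]:
        try: print(n,[(np.round(d["point"],3).tolist(),round(d["confidence"],2)) for d in robot.search_frame(n,c)])
        except Exception as e: print(n,e)
E
```

```text
pics
{'t': 0.0, 'joints': array([-1.33529243e+00,  5.28408977e-02,  1.40175626e+00,  4.30691468e-05,
        1.68863501e+00, -7.02975762e-02]), 'qvel': array([-0.00041584,  0.00064616,  0.00148795, -0.00054356, -0.00027131,
        0.00014945]), 'joint_torque': array([ 1.76955215e-03, -3.81666148e+01, -3.60190845e+01,  1.80361087e-05,
        6.10902745e-03,  1.69838053e-06]), 'tool_pos': array([ 0.15801506, -0.50032085,  0.23045436]), 'tool_rot': array([ 9.88332723e-01,  1.52308098e-01, -4.63231201e-05, -8.18725999e-04]), 'wrist_force': array([-0.71629725, -0.37103286,  0.04559998]), 'torque': array([-0.02526674, -0.00142123,  0.00763988]), 'grasp_force': 0.0, 'grip_width': 0.9993402005096941}
scene 481.26822611650033 481.26822611650033 315.7535211290899 239.52304011287777 [0.01754165 0.29723838 0.86358171] [-0.16358517  0.29461749  0.83567366 -0.43369339] ['frame', 'fx', 'fy', 'cx', 'cy', 'xyz', 'attitude']
tray_stamped [([0.512, -0.218, 0.045], 0.58)]
tray_plain [([0.627, 0.126, 0.038], 0.65)]
tray_stamped_near [([0.507, -0.216, 0.043], 0.61)]
tray_stamped_far [([0.509, -0.218, 0.
[... 221 characters left out ...]
6202 588.1112147066202 318.9026601509075 237.91032278876506 [0.32255185 0.92998599 0.84274992] [-0.0426667   0.44383439  0.88967945 -0.09829071] ['frame', 'fx', 'fy', 'cx', 'cy', 'xyz', 'attitude']
tray_stamped [([0.511, -0.211, 0.048], 0.84), ([0.322, -0.341, 0.034], 0.6), ([0.381, 0.165, 0.015], 0.38)]
tray_plain [([0.616, 0.133, 0.042], 0.93), ([0.755, -0.236, 0.034], 0.22)]
tray_stamped_near [([0.505, -0.212, 0.051], 0.94), ([0.321, -0.339, 0.031], 0.79)]
tray_stamped_far [([0.322, -0.336, 0.036], 0.88), ([0.503, -0.21, 0.05], 0.58)]
bay [([0.57, -0.007, 0.022], 0.75)]
board [([0.567, -0.011, 0.02], 0.79)]
usb_meter [([0.367, 0.058, 0.016], 0.72)]
marker_1 [([0.378, 0.166, 0.015], 0.76)]
```

View pics/scene0.png

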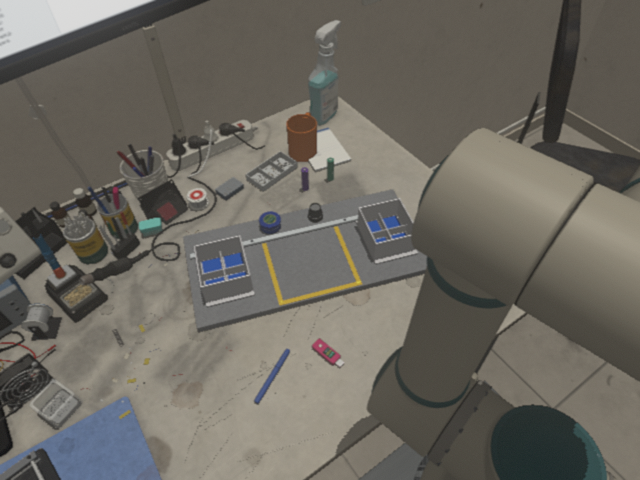

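View pics/side0.png

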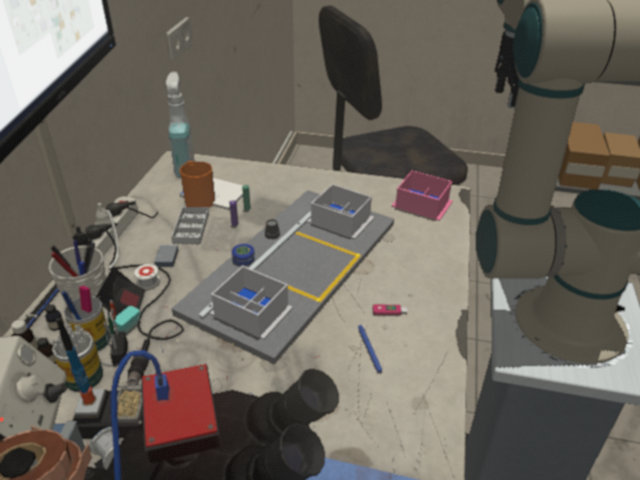

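Candidates: left white tray at scene (222,270), right white tray at scene (387,229). The pink tray at side (424,195) is a look-alike and not wanted. Next I fit the board from the yellow lines and crop both trays.

```bash
cat > h.py <<'E'
import numpy as np,cv2
from scipy.spatial.transform import Rotation as R
from scipy.optimize import least_squares
from station import robot
def ray(r,uv):
    uv=np.atleast_2d(uv).astype(float)
    d=np.c_[(uv[:,0]-r["cx"])/r["fx"],-(uv[:,1]-r["cy"])/r["fy"],-np.ones(len(uv))]
    return R.from_quat(r["attitude"]).apply(d)
def plane(r,uv,z):
    d=ray(r,uv);c=np.array(r["xyz"]);return (c+d*((z-c[2])/d[:,2])[:,None])[:,:2]
def proj(r,P):
    p=R.from_quat(r["attitude"]).inv().apply(np.atleast_2d(P)-r["xyz"])
    return np.c_[r["cx"]+r["fx"]*p[:,0]/-p[:,2],r["cy"]-r["fy"]*p[:,1]/-p[:,2]]
def b2w(b,p):  # board xy -> world xy
    c,s=np.cos(b[2]),np.sin(b[2]);p=np.atleast_2d(p)
    return np.c_[b[0]+c*p[:,0]-s*p[:,1],b[1]+s*p[:,0]+c*p[:,1]]
def w2b(b,p):
    c,s=np.cos(b[2]),np.sin(b[2]);p=np.atleast_2d(p)-b[:2]
    return np.c_[c*p[:,0]+s*p[:,1],-s*p[:,0]+c*p[:,1]]
E
python3 - <<'E'
from h import *
res=[]
for c in ["scene","side"]:
    r=robot.camera(c); hsv=cv2.cvtColor(r["frame"],cv2.COLOR_RGB2HSV)
    m=cv2.inRange(hsv,(18,120,110),(35,255,255))
    v,u=np.nonzero(m); w=plane(r,np.c_[u,v],0.018)
    k=np.linalg.norm(w-[0.56,-0.015],axis=1)<0.17; w=w[k]
    def f(b):
        q=w2b(b,w)
        d=np.c_[np.hypot(q[:,1]-.085,np.maximum(0,-.092-q[:,0])),np.hypot(q[:,1]+.085,np.maximum(0,-.092-q[:,0])),np.hypot(q[:,0]+.092,np.maximum(0,abs(q[:,1])-.085))]
        return d.min(1)
    s=least_squares(f,[0.565,-0.02,-0.31],loss="soft_l1",f_scale=.003)
    print(c,len(w),s.x,np.sqrt(np.mean(s.fun**2))); res.append(s.x)
    r0=r if c=="scene" else r0
    if c=="side": rs=r
b=np.mean(res,0);np.save("b.npy",b);print(b)
for n,p in dict(Lsc=[.627,.126],Lsi=[.616,.133],Rsc=[.512,-.218],Rsi=[.511,-.211]).items(): print(n,w2b(b,p))
f=r0["frame"][:,:,::-1]
A=cv2.resize(f[225:315,180:270],(400,400),interpolation=3);B=cv2.resize(f[185:275,340:430],(400,400),interpolation=3)
cv2.imwrite("pics/crop.png",np.hstack([A,B]))
E
```

```text
scene 837 [ 0.56060403 -0.04179353 -0.32189231] 0.002737754266769533
side 582 [ 0.5609226  -0.04531454 -0.32465663] 0.00304637116440754
[ 0.56076331 -0.04355404 -0.32327447]
Lsc [[0.00894289 0.1818128 ]]
Lsi [[-0.00371103  0.1849558 ]]
Rsc [[ 0.0091794  -0.18090051]]
Rsi [[ 0.00600749 -0.17458078]]
```

View pics/crop.png

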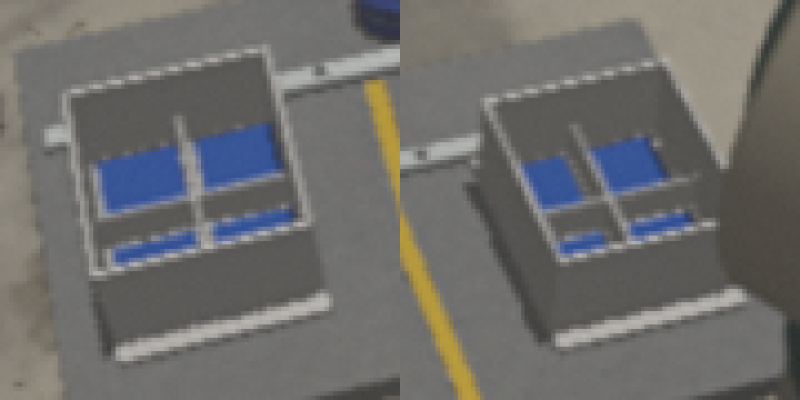

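Crop: both are white trays with blue liners and near skirts. Left rim corners are at crop (95,275), (310,222), (68,95), (268,48). Right rim corners are at (560,262), (715,222), (487,98), (665,62).

Run:
```python
from h import *
b=np.load("b.npy"); r=robot.camera("scene"); s=90/400
for n,o,c in [("L",(180,225),[(95,275),(310,222),(268,48),(68,95)]),("R",(340,185),[(160,262),(315,222),(265,62),(87,98)])]:
    uv=np.array(c)*s+o-0.4
    q=w2b(b,plane(r,uv,.078)); print(n,np.round(q*1000).tolist(),q.mean(0))
# left approach: tcp target in world & tool shifts
st=robot.sense(); T=R.from_quat(st["tool_rot"])
print("tool axes",T.as_matrix().round(3).tolist())
for n,y in (("L",.182),("R",-.18)):
    w=b2w(b,[.0075-.055-.011-.04,y])[0]; g=np.r_[w,.12]
    d=T.inv().apply(g-st["tool_pos"]); print(n,g,d/.4)
x=T.as_matrix()[:,0]; print("turn",-(b[2]-np.arctan2(x[1],x[0]))/1.5)
```

```text
L [[-49.0, 233.0], [-48.0, 136.0], [58.0, 135.0], [57.0, 231.0]] [0.00467484 0.18371386]
R [[-48.0, -133.0], [-46.0, -212.0], [59.0, -230.0], [62.0, -136.0]] [ 0.00687663 -0.17787646]
tool axes [[0.954, 0.301, 0.0], [0.301, -0.954, -0.0], [-0.0, 0.0, -1.0]]
L [0.52518209 0.16030922 0.12      ] [ 1.37264006 -1.29950375  0.27820279]
R [ 0.41018443 -0.18293929  0.12      ] [ 0.84016901 -0.56772538  0.27823595]
turn 0.4193575480761162
```

```bash
python3 -m inch '[0.1,-0.1,0,0.1,-0.2, 0.25,-0.24,0,0.2,-0.2, 0.4,-0.38,0,0.3,-0.2, 0.55,-0.52,0,0.4,-0.2, 0.7,-0.66,0,0.42,-0.2, 0.84,-0.8,0,0.42,-0.2, 0.95,-0.9,0,0.42,-0.2, 0.95,-0.9,0,0.42,-0.2, 0.95,-0.9,0,0.42,-0.2, 0.95,-0.9,0,0.42,-0.2]' 20
python3 - <<'E'
from h import *
b=np.load("b.npy"); st=robot.sense(); T=R.from_quat(st["tool_rot"]); x=T.as_matrix()[:,0]
print(st["tool_pos"],st["grip_width"],(np.arctan2(x[1],x[0])-b[2])/1.5)
g=np.r_[b2w(b,[-.055+.0065-.011-.03,.184])[0],.068]
print(T.inv().apply(g-st["tool_pos"])/.4)
E
```

```text
t: 2.3
tool_pos: [0.4125, -0.0413, 0.2312]
tool_rot: [0.987, -0.159, -0.0, -0.0]
wrist_force: [0.3, -0.8, -0.1]
grip_width: 0.6
grasp_force: 0.0
[ 0.41253184 -0.04127041  0.23118392] 0.6000383396603928 0.0019598339581560578
[ 0.13127234 -0.57189747  0.40795424]
```

```bash
python3 -m inch '[0.03,-0.15,0,0,-0.2, 0.06,-0.3,0.05,0,-0.2, 0.1,-0.45,0.15,0,-0.2, 0.12,-0.57,0.25,0,-0.2, 0.12,-0.57,0.34,0,-0.2, 0.12,-0.57,0.418,0,-0.2, 0.12,-0.57,0.418,0,-0.2, 0.12,-0.57,0.418,0,-0.2, 0.12,-0.57,0.418,0,-0.2]'
python3 - <<'E'
from h import *
b=np.load("b.npy"); st=robot.sense(); T=R.from_quat(st["tool_rot"]); x=T.as_matrix()[:,0]
print(w2b(b,st["tool_pos"][:2]),(np.arctan2(x[1],x[0])-b[2])/1.5)
r=robot.camera("wrist"); s=robot.camera("side")
cv2.imwrite("pics/w1.png",np.hstack([cv2.resize(r["frame"],(400,300)),cv2.resize(s["frame"][200:380,160:400],(400,300))])[:,:,::-1])
E
```

```text
t: 3.42
tool_pos: [0.5314, 0.1577, 0.0663]
tool_rot: [0.987, -0.162, 0.002, -0.001]
wrist_force: [-0.7, 0.1, 0.8]
grip_width: 0.602
grasp_force: 0.0
[[-0.09176568  0.18146266]] -0.0010353950449859168
```

View pics/w1.png

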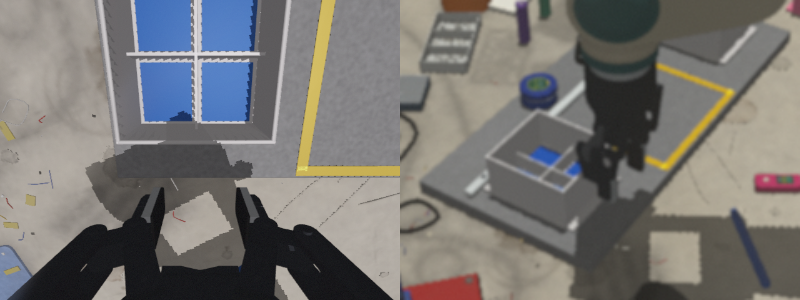

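Wrist view: the tray is centred between the fingers (x about 197 against 200). Side view: the fingers stand just in front of the near wall. Now I push gently until contact.

```bash
python3 -m inch '[0.03,0,0,0,-0.2, 0.05,0,0,0,-0.2, 0.06,0,0,0,-0.2, 0.066,0,0,0,-0.2, 0.072,0,0,0,-0.2, 0.076,0,0,0,-0.2, 0.08,0,0,0,-0.2, 0.082,0,0,0,-0.2]'
python3 - <<'E'
from h import *
b=np.load("b.npy"); st=robot.sense()
print(w2b(b,st["tool_pos"][:2]),st["tool_pos"][2])
E
```

```text
t: 4.53
tool_pos: [0.5613, 0.1474, 0.0641]
tool_rot: [0.987, -0.161, 0.0, 0.0]
wrist_force: [-0.1, 0.3, -0.0]
grip_width: 0.602
grasp_force: 0.0
[[-0.06012208  0.18126401]] 0.06409958887942459
```

```bash
python3 -m inch '[0.004,0,0,0,-0.2, 0.008,0,0,0,-0.2, 0.01,0,0,0,-0.2, 0.01,0,0,0,-0.2]'; python3 -m inch '[0.003,0,0,0,-0.2, 0.006,0,0,0,-0.2, 0.008,0,0,0,-0.2, 0.008,0,0,0,-0.2]'
```

```text
t: 5.03
tool_pos: [0.5645, 0.1464, 0.064]
tool_rot: [0.987, -0.161, -0.001, 0.0]
wrist_force: [-5.7, 0.9, 3.4]
grip_width: 0.599
grasp_force: 2.7
t: 5.52
tool_pos: [0.5646, 0.1463, 0.064]
tool_rot: [0.987, -0.161, -0.005, 0.0]
wrist_force: [-22.9, 3.4, 13.0]
grip_width: 0.605
grasp_force: 11.0
```

```bash
cat > arc.py <<'E'
import numpy as np,sys
# command offset from contact at 0 deg: tool dx,dz (units of .4 m)
def P(t,h=49,n=1.2):
    t=np.radians(t);c,s=np.cos(t),np.sin(t)
    return np.array([120*(1-c)+(h-5)*s+n*c,-(120*s+h*(c-1))+n*s])
if __name__=="__main__":
    th=[float(a) for a in sys.argv[1].split(",")]; o=np.array([float(sys.argv[2]),float(sys.argv[3])])
    for t in th: print(t,np.round((P(t)-o)/400,4))
E
python3 arc.py 0,2,4,6,9,12,15,18,21,24,27,30 4 0; echo
python3 - <<'E'
from arc import P; print(P(30))
E
python3 arc.py 32,35,38,41,44,47,50,53,56,59,62,64,66 $(python3 -c "from arc import P;print(*P(30))")
```

```text
0.0 [-0.007  0.   ]
2.0 [-0.003  -0.0103]
4.0 [ 0.0014 -0.0204]
6.0 [ 0.0061 -0.0304]
9.0 [ 0.0139 -0.045 ]
12.0 [ 0.0224 -0.0591]
15.0 [ 0.0316 -0.0727]
18.0 [ 0.0415 -0.0858]
21.0 [ 0.0521 -0.0983]
24.0 [ 0.0634 -0.1102]
27.0 [ 0.0753 -0.1215]
30.0 [ 0.0878 -0.1321]

[ 39.11618203 -52.83524479]
32.0 [ 0.0086 -0.0067]
35.0 [ 0.022  -0.0161]
38.0 [ 0.0359 -0.0248]
41.0 [ 0.0502 -0.0327]
44.0 [ 0.065  -0.0398]
47.0 [ 0.0801 -0.0462]
50.0 [ 0.0956 -0.0517]
53.0 [ 0.1113 -0.0563]
56.0 [ 0.1273 -0.0601]
59.0 [ 0.1435 -0.0631]
62.0 [ 0.1599 -0.0652]
64.0 [ 0.1709 -0.0661]
66.0 [ 0.1819 -0.0666]
```

```bash
python3 -m inch '[-0.006,0,0,0,-0.2, -0.003,0,-0.01,0,-0.2, 0.001,0,-0.02,0,-0.2, 0.006,0,-0.03,0,-0.2, 0.014,0,-0.045,0,-0.2, 0.022,0,-0.059,0,-0.2, 0.032,0,-0.073,0,-0.2]'
python3 - <<'E'
from h import *
b=np.load("b.npy"); st=robot.sense()
print((w2b(b,st["tool_pos"][:2])-[-.0565,0])*1000,st["tool_pos"][2]*1000-64)
s=robot.camera("side");c=robot.camera("scene")
cv2.imwrite("pics/t15.png",np.hstack([cv2.resize(c["frame"][180:330,140:340],(400,300)),cv2.resize(s["frame"][200:380,160:400],(400,300))])[:,:,::-1])
E
```

```text
t: 6.4
tool_pos: [0.5806, 0.141, 0.0938]
tool_rot: [0.987, -0.161, 0.0, -0.0]
wrist_force: [-2.1, 2.0, 1.5]
grip_width: 0.6
grasp_force: 1.6
[[ 16.69003968 181.25112529]] 29.77728088740895
```

View pics/t15.png

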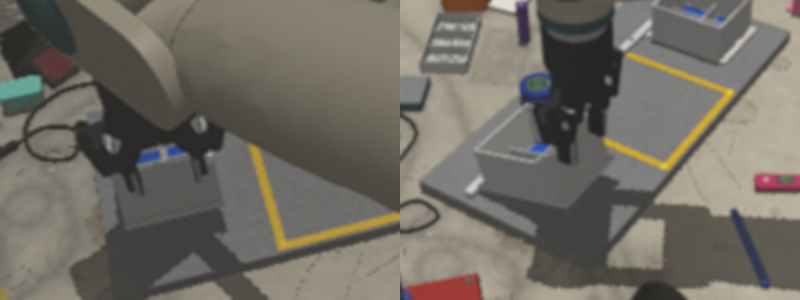

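Left tray tips cleanly, with its near side off the board and the fingers on the wall. Continuing the arc.

```bash
python3 arc.py 18,21,24,27,30,33,36,39,42,45,48,50 $(python3 -c "from arc import P;print(*P(15))"); echo;python3 arc.py 53,56,59,62,64,65,66,67 $(python3 -c "from arc import P;print(*P(50))")
```

```text
18.0 [ 0.0099 -0.0131]
21.0 [ 0.0206 -0.0256]
24.0 [ 0.0318 -0.0375]
27.0 [ 0.0437 -0.0488]
30.0 [ 0.0562 -0.0594]
33.0 [ 0.0692 -0.0693]
36.0 [ 0.0828 -0.0785]
39.0 [ 0.0968 -0.0869]
42.0 [ 0.1113 -0.0946]
45.0 [ 0.1262 -0.1014]
48.0 [ 0.1414 -0.1075]
50.0 [ 0.1518 -0.1111]

53.0 [ 0.0158 -0.0047]
56.0 [ 0.0318 -0.0085]
59.0 [ 0.048  -0.0114]
62.0 [ 0.0643 -0.0135]
64.0 [ 0.0753 -0.0144]
65.0 [ 0.0808 -0.0147]
66.0 [ 0.0863 -0.0149]
67.0 [ 0.0919 -0.015 ]
```

```bash
python3 -m inch '[0.01,0,-0.013,0,-0.2, 0.02,0,-0.0255,0,-0.2, 0.032,0,-0.0375,0,-0.2, 0.044,0,-0.049,0,-0.2, 0.056,0,-0.0595,0,-0.2]'
```

```text
t: 7.12
tool_pos: [0.6019, 0.1337, 0.1173]
tool_rot: [0.987, -0.161, 0.0, 0.0]
wrist_force: [-1.7, -0.3, -0.3]
grip_width: 0.602
grasp_force: 0.3
```

```bash
python3 -m inch '[0.013,0,-0.01,0,-0.2, 0.027,0,-0.019,0,-0.2, 0.041,0,-0.0275,0,-0.2, 0.055,0,-0.035,0,-0.2, 0.07,0,-0.042,0,-0.2, 0.085,0,-0.048,0,-0.2, 0.096,0,-0.0515,0,-0.2]'; python3 -m inch '[0.016,0,-0.0045,0,-0.2, 0.032,0,-0.0085,0,-0.2, 0.048,0,-0.0115,0,-0.2, 0.062,0,-0.013,0,-0.2, 0.072,0,-0.014,0,-0.2, 0.078,0,-0.0145,0,-0.2, 0.078,0,-0.0145,0,-0.2]';  python3 - <<'E'
from h import *
b=np.load("b.npy"); st=robot.sense()
print((w2b(b,st["tool_pos"][:2])-[-.0565,0])*1000,st["tool_pos"][2]*1000-64)
s=robot.camera("side");c=robot.camera("scene")
cv2.imwrite("pics/t65.png",np.hstack([cv2.resize(c["frame"][150:330,120:360],(400,300)),cv2.resize(s["frame"][200:380,160:400],(400,300))])[:,:,::-1])
E
```

```text
t: 8.0
tool_pos: [0.6383, 0.1216, 0.138]
tool_rot: [0.987, -0.161, 0.0, -0.0]
wrist_force: [-0.6, 0.3, 1.7]
grip_width: 0.597
grasp_force: 1.0
t: 8.88
tool_pos: [0.6681, 0.1116, 0.1442]
tool_rot: [0.987, -0.161, 0.001, -0.0]
wrist_force: [-0.7, 0.5, 5.5]
grip_width: 0.603
grasp_force: 2.5
[[109.00104278 181.22465931]] 80.1766068111908
```

View pics/t65.png

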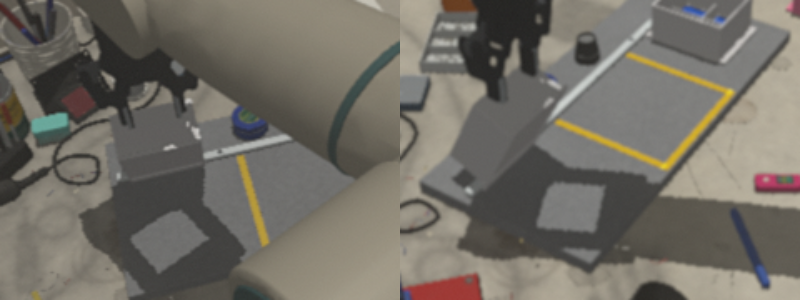

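Left tray leans about 65° and the underside shows foreshortened in the scene crop at about (160,165), with no red visible. I hold it and check colour numerically.

```bash
python3 -m inch '[0,0,0,0,-0.2, 0,0,0,0,-0.2, 0,0,0,0,-0.2, 0,0,0,0,-0.2, 0,0,0,0,-0.2, 0,0,0,0,-0.2, 0,0,0,0,-0.2, 0,0,0,0,-0.2, 0,0,0,0,-0.2, 0,0,0,0,-0.2]'
python3 - <<'E'
from h import *
b=np.load("b.npy")
c=robot.camera("scene")
t=np.radians(65)
# underside ring in image: body points (x,y,0) 
def body(x,y,z,y0=.184):
    X,Z=x-.065,z; bx=.075-.0045+X*np.cos(t)+Z*np.sin(t); bz=.018-X*np.sin(t)+Z*np.cos(t)
    return np.r_[b2w(b,[bx,y0+y])[0],bz]
print(proj(c,[body(x,y,0) for x,y in [(-.065,.05),(-.065,-.05),(.065,-.05),(.065,.05)]]).round())
hsv=cv2.cvtColor(c["frame"],cv2.COLOR_RGB2HSV)
m=(cv2.inRange(hsv,(0,90,50),(8,255,255))|cv2.inRange(hsv,(172,90,50),(180,255,255)))
v,u=np.nonzero(m[180:330,140:340]); print(len(u), np.c_[u+140,v+180][:10].tolist())
E
```

```text
t: 10.22
tool_pos: [0.668, 0.1117, 0.1442]
tool_rot: [0.987, -0.161, 0.001, -0.0]
wrist_force: [-0.6, -0.1, 4.7]
grip_width: 0.602
grasp_force: 2.5
[[190. 244.]
 [240. 232.]
 [243. 248.]
 [199. 259.]]
179 [[167, 203], [168, 203], [166, 204], [167, 204], [168, 204], [169, 204], [164, 205], [165, 205], [166, 205], [167, 205]]
```

```bash
python3 - <<'E'
from h import *
c=robot.camera("scene"); f=c["frame"].astype(int)
m=np.zeros(f.shape[:2],np.uint8); cv2.fillPoly(m,[np.array([[190,244],[240,232],[243,248],[199,259]])],1)
p=f[m>0]; print(p.mean(0), "red px",((p[:,0]>p[:,1]+30)).sum(),len(p))
E
python3 arc.py 62,59,56,53,50,47,44,41,38,35,32,30 $(python3 -c "from arc import P;print(*P(64.5))");echo; python3 arc.py 27,24,21,18,15,12,9,6,3,1,0 $(python3 -c "from arc import P;print(*P(30))")
```

```text
[88.99422633 87.12471132 85.33025404] red px 0 866
62.0 [-0.0137  0.0011]
59.0 [-0.0301  0.0031]
56.0 [-0.0463  0.0061]
53.0 [-0.0623  0.0099]
50.0 [-0.0781  0.0145]
47.0 [-0.0935  0.02  ]
44.0 [-0.1087  0.0264]
41.0 [-0.1234  0.0335]
38.0 [-0.1377  0.0414]
35.0 [-0.1516  0.0501]
32.0 [-0.165   0.0595]
30.0 [-0.1736  0.0662]

27.0 [-0.0125  0.0106]
24.0 [-0.0244  0.0219]
21.0 [-0.0356  0.0338]
18.0 [-0.0463  0.0463]
15.0 [-0.0562  0.0594]
12.0 [-0.0654  0.073 ]
9.0 [-0.0739  0.0871]
6.0 [-0.0817  0.1017]
3.0 [-0.0886  0.1167]
1.0 [-0.0928  0.1269]
0.0 [-0.0948  0.1321]
```

No red under the left tray, so it is the plain one. I let it down along the arc.

```bash
python3 -m inch '[-0.014,0,0.001,0,-0.2, -0.03,0,0.003,0,-0.2, -0.046,0,0.006,0,-0.2, -0.062,0,0.01,0,-0.2, -0.078,0,0.0145,0,-0.2, -0.0935,0,0.02,0,-0.2, -0.109,0,0.0265,0,-0.2, -0.123,0,0.0335,0,-0.2, -0.138,0,0.0415,0,-0.2, -0.1515,0,0.05,0,-0.2, -0.165,0,0.0595,0,-0.2, -0.1735,0,0.066,0,-0.2]'; python3 -m inch '[-0.0125,0,0.0105,0,-0.2, -0.0245,0,0.022,0,-0.2, -0.0355,0,0.034,0,-0.2, -0.046,0,0.046,0,-0.2, -0.056,0,0.059,0,-0.2, -0.0655,0,0.073,0,-0.2, -0.074,0,0.087,0,-0.2, -0.0815,0,0.1015,0,-0.2, -0.0885,0,0.1165,0,-0.2, -0.093,0,0.127,0,-0.2, -0.095,0,0.132,0,-0.2, -0.095,0,0.132,0,-0.2]'
```

```text
t: 11.82
tool_pos: [0.6004, 0.1344, 0.1172]
tool_rot: [0.987, -0.161, -0.001, -0.0]
wrist_force: [-6.8, 1.2, 9.0]
grip_width: 0.599
grasp_force: 5.3
t: 13.32
tool_pos: [0.5645, 0.1463, 0.0632]
tool_rot: [0.987, -0.161, -0.001, 0.0]
wrist_force: [-4.6, 2.4, 1.6]
grip_width: 0.599
grasp_force: 2.8
```

```bash
python3 -m inch '[-0.02,0,0,0,-0.2, -0.1,0,0,0,-0.2, -0.1,0.1,-0.05,0,-0.2, -0.1,0.25,-0.1,0,-0.2, -0.1,0.4,-0.1,0,-0.2, -0.1,0.55,-0.1,0,-0.2, -0.1,0.7,-0.1,0,-0.2, -0.1,0.83,-0.06,0,-0.2, -0.1,0.9075,0,0,-0.2, -0.1,0.9075,0,0,-0.2, -0.1,0.9075,0,0,-0.2, -0.1,0.9075,0,0,-0.2]'
python3 - <<'E'
from h import *
b=np.load("b.npy"); st=robot.sense(); T=R.from_quat(st["tool_rot"]); x=T.as_matrix()[:,0]
print(w2b(b,st["tool_pos"][:2]),st["tool_pos"][2],(np.arctan2(x[1],x[0])-b[2])/1.5)
r=robot.camera("wrist"); s=robot.camera("scene")
cv2.imwrite("pics/w2.png",np.hstack([cv2.resize(r["frame"],(400,300)),cv2.resize(s["frame"][150:330,160:400],(400,300))])[:,:,::-1])
E
```

```text
t: 14.82
tool_pos: [0.4129, -0.1848, 0.0651]
tool_rot: [0.987, -0.161, 0.001, 0.0]
wrist_force: [-0.3, 0.1, 0.4]
grip_width: 0.599
grasp_force: 0.0
[[-0.09537718 -0.18089375]] 0.06508282147256317 0.00032574725423121603
```

View pics/w2.png

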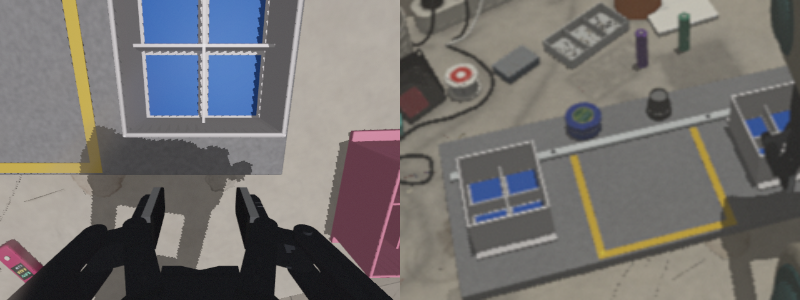

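Left tray is flat again. In the wrist view the right tray's rim centre is at x about 205 against finger centre 199, so I shift 3 mm and press on.

```bash
python3 -m inch '[0.03,0.008,0,0,-0.2, 0.055,0.008,0,0,-0.2, 0.07,0.008,0,0,-0.2, 0.08,0.008,0,0,-0.2, 0.086,0.008,0,0,-0.2, 0.092,0.008,0,0,-0.2, 0.097,0.008,0,0,-0.2, 0.1,0.008,0,0,-0.2, 0.1,0.008,0,0,-0.2]'
```

```text
t: 16.05
tool_pos: [0.4482, -0.201, 0.0643]
tool_rot: [0.987, -0.161, -0.001, -0.0]
wrist_force: [-6.2, 2.6, 3.8]
grip_width: 0.602
grasp_force: 3.0
```

```bash
python3 arc.py 2,4,6,9,12,15,18,21,24,27,30 $(python3 -c "from arc import P;print(*P(0))"); python3 -c "
from h import *
b=np.load('b.npy');print(w2b(b,robot.sense()['tool_pos'][:2]))"
```

```text
2.0 [ 0.004  -0.0103]
4.0 [ 0.0084 -0.0204]
6.0 [ 0.0131 -0.0304]
9.0 [ 0.0209 -0.045 ]
12.0 [ 0.0294 -0.0591]
15.0 [ 0.0386 -0.0727]
18.0 [ 0.0485 -0.0858]
21.0 [ 0.0591 -0.0983]
24.0 [ 0.0704 -0.1102]
27.0 [ 0.0823 -0.1215]
30.0 [ 0.0948 -0.1321]
[[-0.05668404 -0.18499241]]
```

```bash
python3 -m inch '[0.004,0,-0.0105,0,-0.2, 0.0085,0,-0.0205,0,-0.2, 0.013,0,-0.0305,0,-0.2, 0.021,0,-0.045,0,-0.2, 0.0295,0,-0.059,0,-0.2, 0.0385,0,-0.0725,0,-0.2]'
```

```text
t: 16.8
tool_pos: [0.4642, -0.2063, 0.0939]
tool_rot: [0.987, -0.161, 0.001, 0.0]
wrist_force: [-2.5, 0.5, 0.2]
grip_width: 0.603
grasp_force: 0.6
```

```bash
python3 -m inch '[0.01,0,-0.013,0,-0.2, 0.02,0,-0.0255,0,-0.2, 0.032,0,-0.0375,0,-0.2, 0.044,0,-0.049,0,-0.2, 0.056,0,-0.0595,0,-0.2]'; python3 -m inch '[0.013,0,-0.01,0,-0.2, 0.027,0,-0.019,0,-0.2, 0.041,0,-0.0275,0,-0.2, 0.055,0,-0.035,0,-0.2, 0.07,0,-0.042,0,-0.2, 0.085,0,-0.048,0,-0.2, 0.096,0,-0.0515,0,-0.2]'
```

```text
t: 17.42
tool_pos: [0.4852, -0.2133, 0.1174]
tool_rot: [0.987, -0.161, 0.0, 0.0]
wrist_force: [-1.5, 1.0, -0.1]
grip_width: 0.603
grasp_force: 0.4
t: 18.3
tool_pos: [0.5217, -0.2256, 0.138]
tool_rot: [0.987, -0.161, 0.0, 0.0]
wrist_force: [-0.1, 1.3, 1.7]
grip_width: 0.6
grasp_force: 1.2
```

```bash
python3 -m inch '[0.016,0,-0.0045,0,-0.2, 0.032,0,-0.0085,0,-0.2, 0.048,0,-0.0115,0,-0.2, 0.062,0,-0.013,0,-0.2, 0.072,0,-0.014,0,-0.2, 0.079,0,-0.0145,0,-0.2, 0.079,0,-0.0145,0,-0.2]';  python3 - <<'E'
from h import *
b=np.load("b.npy"); st=robot.sense()
print((w2b(b,st["tool_pos"][:2])-[-.0565,0])*1000,st["tool_pos"][2]*1000-64)
s=robot.camera("side");c=robot.camera("scene")
cv2.imwrite("pics/r65.png",np.hstack([cv2.resize(c["frame"][130:310,260:500],(400,300)),cv2.resize(s["frame"][130:310,240:480],(400,300))])[:,:,::-1])
E
```

```text
t: 19.18
tool_pos: [0.552, -0.2358, 0.1444]
tool_rot: [0.987, -0.161, 0.001, 0.0]
wrist_force: [-1.3, 0.7, 4.8]
grip_width: 0.599
grasp_force: 2.8
[[ 109.25403835 -185.0849314 ]] 80.35834577924834
```

View pics/r65.png

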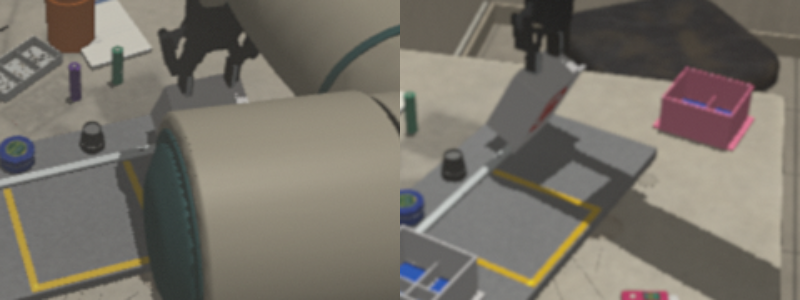

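The side view at crop (550,110) shows the red ring under the right tray, so that is the stamped one. I hold it for a second, then lower it.

```bash
python3 -m inch '[0,0,0,0,-0.2, 0,0,0,0,-0.2, 0,0,0,0,-0.2, 0,0,0,0,-0.2, 0,0,0,0,-0.2, 0,0,0,0,-0.2, 0,0,0,0,-0.2, 0,0,0,0,-0.2, 0,0,0,0,-0.2, 0,0,0,0,-0.2]'; python3 -m inch '[-0.014,0,0.001,0,-0.2, -0.03,0,0.003,0,-0.2, -0.046,0,0.006,0,-0.2, -0.062,0,0.01,0,-0.2, -0.078,0,0.0145,0,-0.2, -0.0935,0,0.02,0,-0.2, -0.109,0,0.0265,0,-0.2, -0.123,0,0.0335,0,-0.2, -0.138,0,0.0415,0,-0.2, -0.1515,0,0.05,0,-0.2, -0.165,0,0.0595,0,-0.2, -0.1735,0,0.066,0,-0.2]'; python3 -m inch '[-0.0125,0,0.0105,0,-0.2, -0.0245,0,0.022,0,-0.2, -0.0355,0,0.034,0,-0.2, -0.046,0,0.046,0,-0.2, -0.056,0,0.059,0,-0.2, -0.0655,0,0.073,0,-0.2, -0.074,0,0.087,0,-0.2, -0.0815,0,0.1015,0,-0.2, -0.0885,0,0.1165,0,-0.2, -0.093,0,0.127,0,-0.2, -0.095,0,0.132,0,-0.2, -0.095,0,0.132,0,-0.2]'
```

```text
t: 20.52
tool_pos: [0.5518, -0.2357, 0.1443]
tool_rot: [0.987, -0.161, 0.001, 0.0]
wrist_force: [-0.5, 0.6, 4.9]
grip_width: 0.598
grasp_force: 2.7
t: 22.02
tool_pos: [0.4844, -0.2132, 0.1176]
tool_rot: [0.987, -0.161, -0.001, -0.0]
wrist_force: [-8.8, 3.1, 10.7]
grip_width: 0.598
grasp_force: 6.6
t: 23.52
tool_pos: [0.4484, -0.2009, 0.0632]
tool_rot: [0.987, -0.161, -0.001, -0.0]
wrist_force: [-5.9, 1.9, 0.8]
grip_width: 0.598
grasp_force: 2.9
```

```bash
python3 -m inch '[-0.03,0,0,0,-0.2, -0.1,0,0,0,-0.2, -0.1,0,-0.12,0,-0.2, -0.1,0.05,-0.25,-0.1,-0.2, -0.03,0.15,-0.25,-0.2,-0.2, 0.1,0.25,-0.25,-0.32,-0.2, 0.166,0.25,-0.25,-0.44,-0.2, 0.166,0.25,-0.25,-0.56,-0.2, 0.166,0.25,-0.25,-0.68,-0.2, 0.166,0.25,-0.25,-0.8,-0.2, 0.166,0.25,-0.25,-0.92,-0.2, 0.166,0.25,-0.25,-1,-0.2]'
python3 - <<'E'
from h import *
b=np.load("b.npy"); st=robot.sense(); T=R.from_quat(st["tool_rot"]); x=T.as_matrix()[:,0]
print(w2b(b,st["tool_pos"][:2]),st["tool_pos"][2],(np.arctan2(x[1],x[0])-b[2]-np.pi/2)/1.5,st["joints"].round(2))
g=np.r_[b2w(b,[.010,-.285])[0],.041]
print(T.inv().apply(g-st["tool_pos"])/.4)
s=robot.camera("side")
cv2.imwrite("pics/s4.png",cv2.resize(s["frame"][130:370,160:480],(800,600))[:,:,::-1])
E
```

```text
t: 25.02
tool_pos: [0.4803, -0.3172, 0.1643]
tool_rot: [0.831, 0.557, 0.0, 0.001]
wrist_force: [-0.6, 0.4, -0.3]
grip_width: 0.599
grasp_force: 0.0
[[ 0.01066777 -0.28503205]] 0.1643391046197887 -0.04476189298090727 [-0.65  0.22  1.35  0.    1.57 -0.26]
[ 4.25667515e-05 -2.00198475e-03  3.08345789e-01]
```

View pics/s4.png

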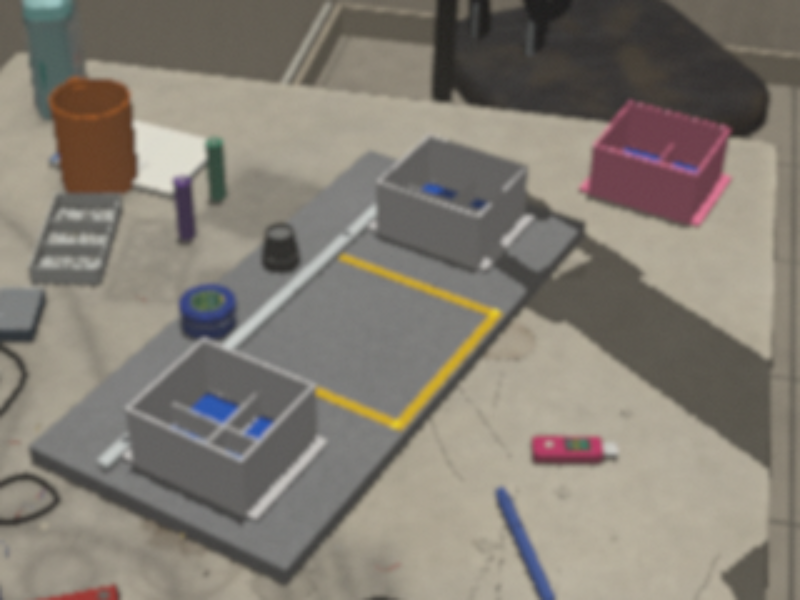

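Both trays stand flat against the rail, with the right one at (450,205). Now I lower beside it and push along the rail.

```bash
python3 -m inch '[0,0,0.1,-0.045,-0.2, 0,0,0.2,-0.045,-0.2, 0,0,0.308,-0.045,-0.2, 0,0,0.308,-0.045,-0.2]'; python3 -m inch '[0.03,0,0,0,-0.2, 0.06,0,0,0,-0.2, 0.08,0,0,0,-0.2, 0.095,0,0,0,-0.2, 0.11,0,0,0,-0.2, 0.13,0,0,0,-0.2, 0.15,0,0,0,-0.2, 0.17,0,0,0,-0.2]'
```

```text
t: 25.58
tool_pos: [0.4783, -0.3157, 0.0376]
tool_rot: [0.813, 0.582, -0.001, -0.003]
wrist_force: [-0.4, 0.1, -0.3]
grip_width: 0.6
grasp_force: 0.0
t: 26.58
tool_pos: [0.5018, -0.2538, 0.0416]
tool_rot: [0.813, 0.582, -0.001, 0.001]
wrist_force: [-5.6, -5.1, 2.6]
grip_width: 0.595
grasp_force: 3.0
```

```bash
python3 -m inch '[0.02,0,0,0,-0.2, 0.04,0,0,0,-0.2, 0.06,0,0,0,-0.2, 0.08,0,0,0,-0.2, 0.1,0,0,0,-0.2, 0.12,0,0,0,-0.2, 0.14,0,0,0,-0.2, 0.16,0,0,0,-0.2, 0.18,0,0,0,-0.2, 0.2,0,0,0,-0.2, 0.22,0,0,0,-0.2, 0.24,0,0,0,-0.2]'; python3 -m inch '[0.02,0,0,0,-0.2, 0.04,0,0,0,-0.2, 0.06,0,0,0,-0.2, 0.08,0,0,0,-0.2, 0.1,0,0,0,-0.2, 0.12,0,0,0,-0.2, 0.135,0,0,0,-0.2, 0.145,0,0,0,-0.2, 0.145,0,0,0,-0.2]';python3 - <<'E'
from h import *
b=np.load("b.npy"); st=robot.sense(); print(w2b(b,st["tool_pos"][:2]))
for n in("scene","side"):
    robot.camera(n)
    for t in ("tray_stamped","tray_plain"): print(n,[(w2b(b,d["point"][:2])[0].round(3),round(d["confidence"],2)) for d in robot.search_frame(t,n)])
E
```

```text
t: 28.08
tool_pos: [0.5322, -0.1633, 0.0416]
tool_rot: [0.813, 0.582, -0.002, 0.0]
wrist_force: [-8.0, -6.5, 6.3]
grip_width: 0.599
grasp_force: 4.4
t: 29.2
tool_pos: [0.5515, -0.1074, 0.0412]
tool_rot: [0.813, 0.582, -0.001, 0.0]
wrist_force: [-2.7, -3.5, 2.1]
grip_width: 0.603
grasp_force: 1.9
[[ 0.01152481 -0.06352118]]
scene []
scene [(array([0.012, 0.179]), 0.88)]
side [(array([0.012, 0.002]), 0.91), (array([-0.135, -0.361]), 0.71)]
side [(array([0.003, 0.18 ]), 0.7)]
```

```bash
python3 -m inch '[-0.03,0,0,0,-0.2, -0.1,0,0,0,-0.2, -0.1,0,-0.12,0,-0.2, -0.1,-0.05,-0.25,0.1,-0.2, -0.05,-0.15,-0.25,0.2,-0.2, 0.05,-0.28,-0.25,0.32,-0.2, 0.15,-0.28,-0.25,0.44,-0.2, 0.159,-0.28,-0.25,0.56,-0.2, 0.159,-0.28,-0.25,0.68,-0.2, 0.159,-0.28,-0.25,0.8,-0.2, 0.159,-0.28,-0.25,0.92,-0.2, 0.159,-0.28,-0.25,1,-0.2]'; python3 -m inch '[0,0,0,0.047,-0.2, 0,0,0,0.047,-0.2]'
python3 - <<'E'
from h import *
b=np.load("b.npy"); st=robot.sense(); T=R.from_quat(st["tool_rot"]); x=T.as_matrix()[:,0]
print(w2b(b,st["tool_pos"][:2]),(np.arctan2(x[1],x[0])-b[2])/1.5)
r=robot.camera("wrist"); s=robot.camera("side")
cv2.imwrite("pics/w5.png",np.hstack([cv2.resize(r["frame"],(400,300)),cv2.resize(s["frame"][150:330,200:440],(400,300))])[:,:,::-1])
E
```

```text
t: 31.0
tool_pos: [0.4664, -0.0109, 0.1411]
tool_rot: [0.991, -0.13, 0.0, -0.0]
wrist_force: [-0.0, 0.7, -1.2]
grip_width: 0.599
grasp_force: 0.0
t: 31.25
tool_pos: [0.4664, -0.011, 0.1411]
tool_rot: [0.987, -0.163, 0.0, -0.0]
wrist_force: [-1.1, -0.3, -1.0]
grip_width: 0.6
grasp_force: 0.0
[[-0.09987368  0.00091236]] -0.0023250121821421685
```

View pics/w5.png

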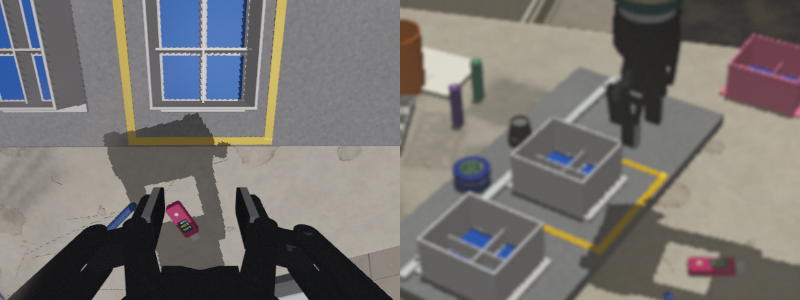

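Tray sits centred between the yellow lines: skirt at 147–260, lines at 130 and 270. A light low push at mid-front will seat it square at the rail.

```bash
python3 -m inch '[0,0,0.12,0,-0.2, 0,0,0.257,0,-0.2, 0,0,0.257,0,-0.2, 0.05,0,0.257,0,-0.2, 0.08,0,0.257,0,-0.2, 0.095,0,0.257,0,-0.2, 0.102,0,0.257,0,-0.2, 0.107,0,0.257,0,-0.2, 0.11,0,0.257,0,-0.2, 0.111,0,0.257,0,-0.2, 0.111,0,0.257,0,-0.2]';python3 -c "
from h import *
b=np.load('b.npy');print(w2b(b,robot.sense()['tool_pos'][:2]))"
```

```text
t: 32.72
tool_pos: [0.507, -0.0246, 0.0383]
tool_rot: [0.987, -0.163, -0.002, -0.0]
wrist_force: [-8.8, 1.4, 5.8]
grip_width: 0.602
grasp_force: 4.3
[[-0.05699187  0.0009104 ]]
```

```bash
python3 -m inch '[-0.02,0,0,0,-0.2, -0.1,0,0,0,-0.2, -0.12,0,-0.1,0,-0.2, -0.12,0.1,-0.25,0,-0.2, -0.12,0.22,-0.38,0,-0.2, -0.12,0.36,-0.4,0,-0.2, -0.12,0.5,-0.4,0,-0.2, -0.12,0.6,-0.4,0,-0.2, -0.12,0.6,-0.4,0,-0.2, -0.12,0.6,-0.4,0,-0.2]';python3 - <<'E'
from h import *
b=np.load("b.npy")
f=[]
for n in("scene","side"):
    r=robot.camera(n)
    f.append(cv2.resize(r["frame"][150:330,180:420],(400,300)))
    for t in ("tray_stamped","tray_plain"): print(n,[(w2b(b,d["point"][:2])[0].round(3),round(d["confidence"],2)) for d in robot.search_frame(t,n)])
cv2.imwrite("pics/end.png",np.hstack(f)[:,:,::-1])
E
```

```text
t: 33.98
tool_pos: [0.3857, -0.2363, 0.1981]
tool_rot: [0.987, -0.163, -0.0, -0.0]
wrist_force: [-0.4, -0.4, 0.2]
grip_width: 0.597
grasp_force: 0.0
scene [(array([0.008, 0.   ]), 0.98), (array([-0.127, -0.353]), 0.88)]
scene [(array([0.012, 0.181]), 0.83), (array([0.108, 0.067]), 0.35)]
side [(array([0.009, 0.001]), 0.8), (array([-0.134, -0.36 ]), 0.7), (array([ 0.245, -0.122]), 0.39)]
side [(array([0.003, 0.184]), 0.83), (array([ 0.112, -0.035]), 0.61)]
```

View pics/end.png

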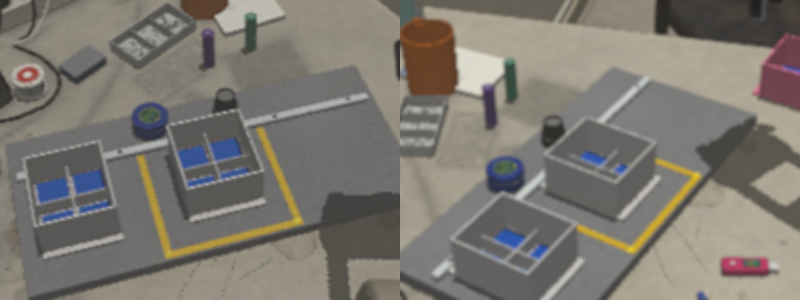

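Both trays are flat at the rail. The stamped one is centred in the bay at scene crop (215,160), and the plain one is at its place.

```bash
python3 -c "
from station import robot
print(robot.sign_off())"
```

```text
the job is handed in; nothing more can be done
None
```

The job is handed in at about 34 s of the 67 s: I tipped each tray to about 65° and held it for over a second (left, then right), found the red ring under the right tray and pushed it square against the rail in the dispatch bay, and left the plain left tray in place; the hand-in returned no verdict.

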